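# Slide the laden tray across the gap into the tray rack

### The job

Slide the laden tray by its pull bar off the chopping board, across the gap and into the tray rack, bearing down on the bar so that the front-heavy tray never sags into the gap. Push it in by feel until it meets the back stop and its rear edge drops down behind the lips of the runners, then let go of it. Do not pick the tray up, press hard or ram it; keep both jars standing on it and leave everything else alone.

Things in the scene. Friction and masses are not known exactly. Their poses are not given: they have to be found in the camera images.
- tray: Low open aluminium tray, 150 wide (its x), 180 long (its y), 30 high, walls and floor 4 thick, flat below. Origin: centre of the underside; z up; y points forward to the rack. Starts on the board, up to 5 degrees and 20 off the rack's line. With its jars it weighs 0.7 to 1 kg; friction on board and rack 0.4 to 0.8. It tips forward when some 60 of it overhangs, unless held down at the rear.
- tray_handle (a point): Middle of the tray's pull bar, where to grip: a round aluminium bar 12 thick along the tray's x, straight for 86, at (0, -135, 30) in the tray's frame, 45 behind the rear wall, on an arm at each end; 35 is free between bar and wall. Gripped across from above, the tray can still pitch about the bar. Some 2 to 6 N down on the bar keeps the tray level over the gap.
- tray_heel (a point): Middle of the lower rear edge of the tray: (0, -90, 0) in the tray's frame.
- rack: Steel tray rack fixed on the worktop: dark frame with 4 posts (195 over them, 88 high) and in it a bright cradle that holds the tray. Origin on the worktop; y points inward from the mouth (toward the board); z up. Thumbscrews clamp the cradle at a setting s, 0 to 24 inward along y, new each time and not reported: feel for it. The seated tray has its origin within 2 of y = s.
- rack_mouth (a point): (0, -96, 20) in the rack's frame: midway between the lips, at their top, if s = 0. Cradle: two C-shaped runners 155 apart, flared at the mouth, ledges 17 above the worktop; at the mouth end of each a lip 3 higher, y = s-100 to s-92, and before it a tongue sloping down to 8 high at y = s-125; rigid back stop at y = s+92 (4 of play). Flanges 59 up over the rims bar entry from above.
- board: Wooden chopping board, 230 by 340, 22 thick, fixed (does not slip). Origin: centre of the underside; its x (the 230 side) points toward the rack, so its edge is 115 from the origin. Its top is 2 above the lips and 5 above the ledges; 70 to 120 is open between its edge and the lips.
- grey_lid_jar: Glass jar with grey lid, 67 across, 135 high, standing loose in the front of the tray. Origin: centre of its underside; z up.
- yellow_lid_jar: Glass jar with yellow lid, 65 across, 85 high, standing loose in the front of the tray beside the other. Origin: centre of its underside; z up.
- lemon: Lemon, 72 long, lying on the far end of the board; bystander. Origin: its underside.
- garlic: Garlic bulb, 53 across, on the far end of the board; bystander. Origin: its underside.
- spice_jar: Small spice jar with dark lid, 41 across, 105 high, on the worktop beside the mouth of the rack, on the far side; bystander. Origin: its underside.

How it is judged:
On the way:
1. the tray bridges the gap: held level, it bears on the board and on the rack at once (contact force between tray and board above 0.3 N and contact force between tray and rack above 0.3 N and angle between tray's own z axis and vertical below 0.06 rad), for 0.1 s.
At the end, for the whole second after the job is handed in: The tray lies at rest and level in the rack, between the runners (6 mm sideways), its rear edge down on the ledges behind the lips (underside less than 1.7 mm above them), both jars standing on it (z of tray_heel in the frame of rack between 0.014 and 0.0187 m and y of tray in the frame of rack between -0.005 and 0.03 m and x of tray in the frame of rack between -0.006 and 0.006 m and angle between tray's own z axis and vertical below 0.02 rad and linear speed of tray below 0.01 m/s and angle between each of grey_lid_jar, yellow_lid_jar's own z axis and vertical below 0.15 rad and z of each of grey_lid_jar, yellow_lid_jar in the frame of tray below 0.015 m and linear speed of each of grey_lid_jar, yellow_lid_jar below 0.02 m/s); the robot touches nothing.
It fails at once if the tray sags or tips by more than about 4.5 degrees (angle between tray's own z axis and vertical above 0.08 rad).
It fails at once if the tray is picked up (12 mm or more above the board's top) (height (world z) of tray above 0.034 m).
It fails at once if the tray is pressed, wedged or rammed with more than 35 N against rack or board (contact force between tray and rack above 35 N or contact force between tray and board above 35 N).
It fails at once if a jar falls over or off the tray (angle between any of grey_lid_jar, yellow_lid_jar's own z axis and vertical above 0.35 rad or z of any of grey_lid_jar, yellow_lid_jar in the frame of tray above 0.03 m).
It fails at once if a bystander is shifted by more than 25 mm (distance of any of lemon, garlic, spice_jar from where it was at the start of the episode above 0.025 m).
It also fails if it takes over 72 s, if anything falls off the work surface, if the arm or the gripper's body presses on something with over 40 N, if the wrist force passes 120 N, or if a joint passes its speed limit or range.

### The arm

A 7-joint arm with a two-finger parallel gripper is mounted at the origin on a cart in front of the work surface, level with it; the furniture and walls round the work are solid. World frame = base frame: x ahead of the robot, y to its left, z up, the work surface at z = 0. Lengths are in m, angles in rad, forces in N, time in s.
With the tool pointing down it reaches from about 0.4 to 0.875 m from the base axis. Payload 19.3 kg.
Tool frame: the origin (TCP) lies at the very end of the fingers, on their centre line; the grasp point (between the pads) lies 19 mm behind it; z points along the fingers, y is the line along which they close (so a half turn about z gives the same grasp; the last joint's range is limited). The gripper opens to 85 mm and grips with 20 to 120 N. Pads are 22 mm wide; open, the fingers measure 114 mm over their backs; the gripper's body (76 mm by 85 mm) begins 54 mm behind the grasp point. The pads swing forward as they close: fully open they stand 13 mm farther back than shut.
Start: joints at [-1.263, 0.521, -0.036, 1.599, 0.021, 1.021, -0.113], TCP at [0.231, 0.581, 0.231] pointing down, gripper open.
Joint ranges: [-2.91, 2.91], [-0.3, 2.13], [-1.5, 1.42], [0.17, 2.43], [-1.26, 4.41], [0.16, 1.93], [-2.52, 2.52]. Speed limits (rad/s): [1.89, 1.89, 2.39, 2.39, 3.01, 3.01, 3.01].

### API

Orientations are given as [roll, pitch, yaw] about the fixed x, y, z axes, in that order (R = Rz(yaw) Ry(pitch) Rx(roll)).
In Python, from workcell import bot gives the robot as it stands.
- The arm moves only by the tool carry_out, never from a script. Its argument "rows" is a list that holds one entry, the list of rows, each a list of 4 numbers: the shift along the tool's x, y, z in m, then the turn about the tool's z in degrees. In form: [[[x, y, z, twist], ...]]. A call has 1 to 12 rows; each row is the pose to reach, as a shift and turn from the pose commanded when the call began, along the tool's axes at that moment; what a row does not reach only later rows make up. A row lasts 1/12 s, in which the tool goes at most 41.7 mm and 7.16 degrees, less where a joint would pass 70% of its speed; a pose out of reach is approached as far as the arm can. A call with a gripper value outside its range is refused whole. "grip" is the finger opening in m, from 0 to 0.0854, set as the call begins (left out, the last holds). The fingers move at their own pace and stop on an object; "grip_force" is the grip in N (left out, the last holds). Time passes only in rows, so rows that repeat a pose let the fingers close. It gives the time, the measured TCP pose, the force, the opening and the grip force at its end, in the units of the state.
- bot.observe(): the state, without advancing time (a new reading comes with each control period).
- bot.grab_frame(name): name is "scene" or "top" or "wrist"; returns a dict with "pixels" (400x640x3 uint8, red, green, blue), "K" (3x3 intrinsics, pixels), "pose" (4x4, takes a point from camera to world coordinates). Camera axes: x right, y down, z forward; pixel columns grow to the right and rows downward; lengths in m; the calibration is good to about 2 mm. A picture is of the moment at which its call begins. There is no depth.
- bot.job_done(): hands the job in; it is judged then, once.
Trained networks look in a picture, given as the dict that the camera call returned (one of the last four; its "shot" number tells which), for a name from the list of things; names that differ only in an ending like _2 or _b are one class to them, and where a whole thing is asked for, a point or a joint stands for the part that bears it (a point fixed in the world has none). Each returns a list of dicts, best first, with "conf" (0 to 1); they miss things now and then, are a little off and sometimes report something else, mostly with a low value. They report only what shows in the picture. A call takes as long as a camera call.
- bot.look_for(picture, label): "position" ([column, row] in pixels, amid what is visible of it).
- bot.regions_of(picture, label): "region" (400x640 bool, what is visible of it) and "position" ([column, row] in pixels, amid what is visible of it).
- bot.spot_point(picture, label): "position" ([column, row] in pixels: a listed point, or the origin of a listed thing).
The state is a dict: "clock": time; "qpos": joint angles; "qd": joint speeds; "joint_efforts": joint torques, N m; "position": TCP position; "tool_rot": TCP orientation; "force": force on the tool from outside, world axes, zero at the start; "moment": the same for the moment, N m; "grip_width": finger opening in m; "finger_force": force on a finger pad.
Only numpy, scipy, OpenCV 4.12 (cv2) and the standard library are available. Lean on these libraries where they do the work, as an engineer would, in place of code of your own. Each camera call takes 0.05 s, during which the arm holds its last target. There are 200 camera calls.

## Working session

There is one attempt and no reset: what is moved stays moved. The work goes in short steps, Python scripts to look and compute and a tool call to move; the robot and the scene stay as the last step left them, time stands still between calls to the robot, and variables do not carry over. Pictures are saved under pics/ and viewed, at most 10 in all, crops included, and the job is handed in when it is done.

Besides the shell and the picture viewer there is one more tool, called by a JSON object that holds its "name" and its "arguments". carry_out: Moves the arm, as the interface text tells. Its arguments: {"type":"object","properties":{"rows":{"type":"array","items":{"type":"array","items":{"type":"array","items":{"type":"number"}}}},"grip":{"type":"number"},"grip_force":{"type":"number"}},"required":["rows"]}

```bash
mkdir -p pics; cat > h.py <<'E'
import numpy as np, cv2
from workcell import bot
def ray(f,p,z):
    K,T=f["K"],np.array(f["pose"]); d=T[:3,:3]@np.linalg.solve(K,[p[0],p[1],1.]); o=T[:3,3]
    return o+d*(z-o[2])/d[2]
def proj(f,P):
    T=np.linalg.inv(f["pose"]); c=T[:3,:3]@np.array(P)+T[:3,3]; u=f["K"]@c; return u[:2]/u[2]
def save(f,n): cv2.imwrite(f"pics/{n}.png",cv2.cvtColor(f["pixels"],cv2.COLOR_RGB2BGR))
E
python3 - <<'E'
from h import *
np.set_printoptions(precision=4,suppress=True)
print(bot.observe())
Z=dict(tray=.022,tray_handle=.052,tray_heel=.022,rack=0,rack_mouth=.02,board=0,grey_lid_jar=.026,yellow_lid_jar=.026,lemon=.022,garlic=.022,spice_jar=0)
for c in("scene","top"):
    f=bot.grab_frame(c); save(f,c+"0"); print(c,np.array(f["pose"])[:3,3])
    for k,z in Z.items():
        r=bot.spot_point(f,k)
        for q in r[:2]: print(k,np.round(q["conf"],2),np.round(q["position"],1),ray(f,q["position"],z))
E
```

```text
{'clock': 0.0, 'qpos': array([-1.2632,  0.522 , -0.0363,  1.6   ,  0.0212,  1.0211, -0.1128]), 'qd': array([-0.    , -0.0012,  0.0017,  0.0009, -0.0003,  0.0017,  0.0004]), 'joint_efforts': array([  0.    , -92.7098,   1.9801, -36.9926,   0.0179,   0.0082,
        -0.    ]), 'position': array([0.2305, 0.5806, 0.2307]), 'tool_rot': array([-3.1404,  0.0001,  2.7638]), 'force': array([-0.5617, -0.0017, -0.1038]), 'moment': array([-0.0059, -0.0076,  0.0013]), 'finger_force': 0.0, 'grip_width': 0.08549185405815214}
scene [-0.0052 -0.4656  0.5474]
tray 0.83 [352.  242.1] [ 0.522  -0.1753  0.022 ]
tray_handle 0.71 [419.8 256.5] [ 0.5277 -0.3114  0.052 ]
tray_heel 0.68 [340.5 223.3] [ 0.5592 -0.1247  0.022 ]
tray_heel 0.66 [393.6 260.5] [ 0.5219 -0.2661  0.022 ]
rack 0.68 [242.7 204. ] [0.5134 0.1157 0.    ]
rack_mouth 0.62 [271.5 208.2] [0.5193 0.0309 0.02  ]
rack_mouth 0.35 [291.5 182. ] [0.6292 0.0611 0.02  ]
board 0.53 [352.4 240.2] [ 0.5496 -0.1608  0.    ]
grey_lid_jar 0.75 [344.5 220.5] [ 0.5677 -0.1292  0.026 ]
yellow_lid_jar 0.96 [322.1 238.8] [ 0.4926 -0.1238  0.026 ]
lemon 0.64 [4
[... 168 characters left out ...]
.0617]
tray 0.96 [359.8 229.2] [ 0.5215 -0.1702  0.022 ]
tray_handle 0.69 [357.7 225.9] [ 0.5282 -0.1612  0.052 ]
tray_handle 0.2 [268.  173.6] [0.658  0.0724 0.052 ]
tray_heel 0.65 [394.5 230.5] [ 0.5202 -0.2616  0.022 ]
tray_heel 0.53 [248.9 227.8] [0.5184 0.1205 0.022 ]
rack 0.77 [247.5 229.2] [0.5156 0.1277 0.    ]
rack_mouth 0.6 [287.9 228.5] [0.519  0.0187 0.02  ]
grey_lid_jar 0.57 [345. 213.] [ 0.5629 -0.1303  0.026 ]
yellow_lid_jar 0.75 [341.7 241.2] [ 0.4889 -0.1228  0.026 ]
yellow_lid_jar 0.27 [286.3 228.2] [0.5194 0.0225 0.026 ]
lemon 0.93 [377.8 167. ] [ 0.6889 -0.2166  0.022 ]
garlic 0.56 [336.6 165.7] [ 0.6897 -0.1062  0.022 ]
spice_jar 0.72 [272.3 176.2] [0.6609 0.0667 0.    ]
```

View pics/top0.png

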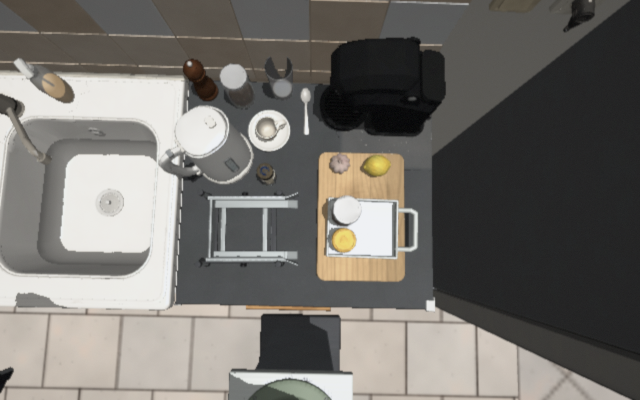

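View pics/scene0.png

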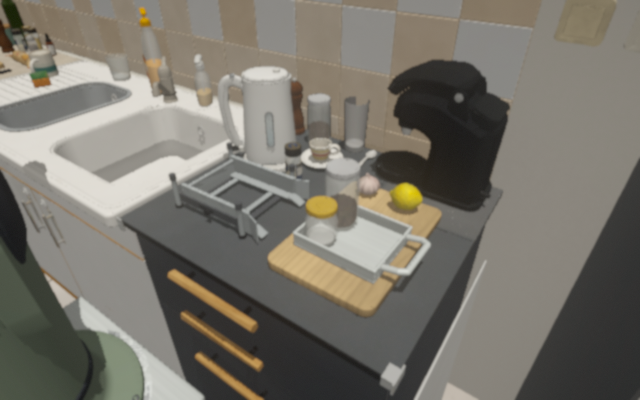

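The top view shows the tray on the board with its bar at about (413, 230), the rack mouth facing it at (290, 228), and the jars in the front of the tray. So rack +y is roughly world +y, and all things agree with the network's positions. Next I move over and look with the wrist camera.

```bash
cat >> h.py <<'E'
def shift(t,yaw=None,o=None):
    """world target -> tool shift, twist deg"""
    from scipy.spatial.transform import Rotation as R
    s=bot.observe(); r=R.from_euler("xyz",s["tool_rot"])
    d=r.inv().apply(np.array(t)-s["position"])
    tw=0 if yaw is None else -np.degrees((yaw-s["tool_rot"][2]+np.pi)%(2*np.pi)-np.pi)
    return np.round(d*1000,1),round(float(tw),2)
E
python3 - <<'E'
from h import *
print(shift([.44,.05,.34],np.pi))
f=bot.grab_frame("wrist");T=np.array(f["pose"]);s=bot.observe()
print(T.round(3), s["position"],f["K"])
E
```

```text
(array([-390.5, -416.2, -108.7]), -21.65)
[[ 0.369  0.89   0.269  0.162]
 [ 0.93  -0.353 -0.108  0.608]
 [-0.001  0.29  -0.957  0.374]
 [ 0.     0.     0.     1.   ]] [0.23058759 0.58090424 0.23129246] [[305.19087496   0.         321.01267138]
 [  0.         305.19087496 198.9200159 ]
 [  0.           0.           1.        ]]
```

{"name": "carry_out", "arguments": {"rows": [[[-0.01,-0.012,-0.02,-2],[-0.035,-0.037,-0.05,-4],[-0.06,-0.064,-0.08,-6],[-0.085,-0.091,-0.1,-8],[-0.11,-0.118,-0.109,-10],[-0.136,-0.145,-0.109,-12],[-0.162,-0.172,-0.109,-14],[-0.188,-0.2,-0.109,-16],[-0.214,-0.228,-0.109,-18],[-0.24,-0.256,-0.109,-20],[-0.266,-0.284,-0.109,-21],[-0.29,-0.31,-0.109,-21.65]]]}}

```text
clock: 2.25
position: [0.3861, 0.1836, 0.3406]
tool_rot: [3.141, 0.001, -3.141]
force: [1.4, -0.9, 0.6]
grip_width: 0.0852
finger_force: 0.0
```

```bash
python3 - <<'E'
from h import *
print(shift([.44,.05,.34],np.pi), bot.observe()["position"],bot.observe()["tool_rot"])
E
```

```text
(array([ -53.8, -133.6,    0.6]), 0.04) [0.38612075 0.18359857 0.34061909] [ 3.14112074e+00  5.90821234e-04 -3.14094412e+00]
```

{"name": "carry_out", "arguments": {"rows": [[[-0.005,-0.02,0,0],[-0.015,-0.05,0,0],[-0.028,-0.08,0,0],[-0.04,-0.11,0,0],[-0.05,-0.13,0,0],[-0.054,-0.14,0,0],[-0.054,-0.14,0,0]]]}}

```text
clock: 2.83
position: [0.4403, 0.0435, 0.3404]
tool_rot: [-3.141, 0.0, 3.138]
force: [-0.3, -0.5, -0.4]
grip_width: 0.0855
finger_force: 0.0
```

```bash
python3 - <<'E'
from h import *
np.set_printoptions(precision=4,suppress=True)
f=bot.grab_frame("wrist"); save(f,"w1")
for k,z in dict(rack=0,rack_mouth=.02,tray=.022,spice_jar=0).items():
    for q in bot.spot_point(f,k)[:2]: print(k,np.round(q["conf"],2),np.round(q["position"],1),ray(f,q["position"],z))
E
```

```text
rack 0.54 [177.7 295.3] [ 0.6965 -0.2206  0.    ]
tray 0.87 [185.  208.7] [ 0.5219 -0.1747  0.022 ]
tray 0.47 [ 88.9 214.2] [ 0.5308 -0.3302  0.022 ]
spice_jar 0.61 [342.4 277.3] [0.6599 0.0801 0.    ]
```

View pics/w1.png

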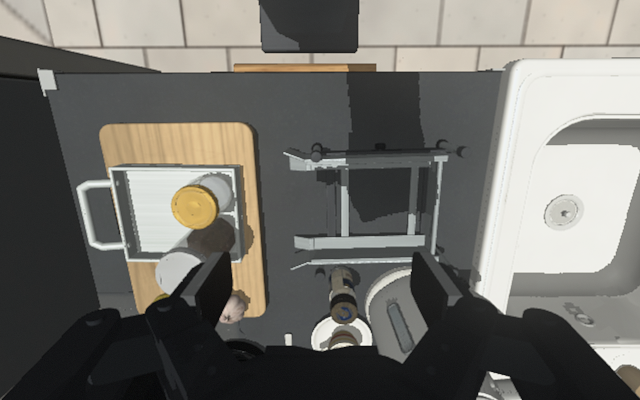

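{"name": "carry_out", "arguments": {"rows": [[[0,-0.02,0,0],[0,-0.05,0,0],[0,-0.085,0,0],[0,-0.12,0,0],[0,-0.155,0,0],[0,-0.19,0,0],[0,-0.22,0,0],[0,-0.24,0,0],[0,-0.25,0,0],[0,-0.25,0,0]]]}}

```text
clock: 3.92
position: [0.4396, -0.2056, 0.3403]
tool_rot: [-3.141, -0.0, 3.14]
force: [0.1, 0.7, 0.0]
grip_width: 0.0856
finger_force: 0.0
```

```bash
python3 - <<'E'
from h import *
np.set_printoptions(precision=4,suppress=True)
f=bot.grab_frame("wrist"); save(f,"w2")
for k,z in dict(tray=.022,tray_handle=.052,tray_heel=.022,rack_mouth=.02,yellow_lid_jar=.026,grey_lid_jar=.026).items():
    for q in bot.spot_point(f,k)[:2]: print(k,np.round(q["conf"],2),np.round(q["position"],1),ray(f,q["position"],z))
E
```

```text
tray 0.61 [338.4 208.3] [ 0.5208 -0.1792  0.022 ]
tray 0.52 [375.4 189.6] [ 0.4901 -0.1218  0.022 ]
tray_handle 0.97 [252.6 214.3] [ 0.5201 -0.3093  0.052 ]
tray_heel 0.75 [283.  211.3] [ 0.5258 -0.2676  0.022 ]
yellow_lid_jar 0.72 [375.6 191.8] [ 0.4925 -0.122   0.026 ]
grey_lid_jar 0.97 [371.8 233.2] [ 0.5621 -0.1247  0.026 ]
```

View pics/w2.png

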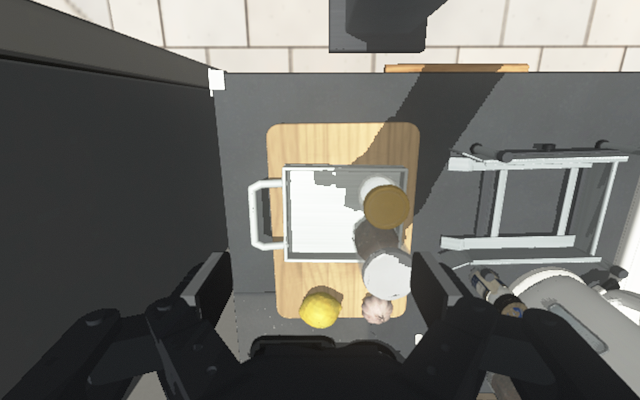

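w1 shows the rack at cols 290–445, rows 150–270. w2 shows the tray (rear wall col ~284, front ~407, rows 166–262) and its bar at col ~252. Both look nearly aligned, so I measure the lines precisely.

```bash
python3 - <<'E'
from h import *
np.set_printoptions(precision=4,suppress=True)
lsd=cv2.createLineSegmentDetector()
s=bot.observe();print(s["position"])
# reload saved pics: w2 pose = now; w1 pose = same orientation, shifted
f=bot.grab_frame("wrist"); T=np.array(f["pose"]);
f1=dict(f); T1=T.copy(); T1[:3,3]+=np.array([.4403-.4396,.0435+.2056,.0001]); f1["pose"]=T1
f0=bot.grab_frame("top")
for n,ff,box,z,m in(("w2",f,(240,155,425,275),.052,22),("w1",f1,(280,135,470,275),.059,22),("top0",f0,(200,185,302,270),.059,18),("top0",f0,(320,190,425,265),.052,14)):
    g=cv2.imread(f"pics/{n}.png",0); x0,y0,x1,y1=box
    c=cv2.resize(g[y0:y1,x0:x1],None,fx=3,fy=3,interpolation=cv2.INTER_CUBIC)
    L=lsd.detect(c)[0][:,0]/3; print(n,z)
    for a in L:
        p=a[:2]+[x0,y0]-1/3; q=a[2:]+[x0,y0]-1/3
        if np.hypot(*(p-q))<m: continue
        P,Q=ray(ff,p,z),ray(ff,q,z); d=Q-P
        ang=np.degrees(np.arctan2(d[1],d[0]))%180
        print(p.round(1),q.round(1),(P[:2]*1000).round(1),(Q[:2]*1000).round(1),ang.round(2))
E
```

```text
[ 0.44   -0.2033  0.3404]
w2 0.052
[334.5 166.9] [282.  166.8] [ 448.9 -184.9] [ 448.8 -260. ] 89.91
[247.3 185.7] [250.7 244. ] [ 476.7 -311.5] [ 569.7 -312.5] 179.38
[292. 252.] [355.7 252.3] [ 583.2 -249.2] [ 583.5 -149.9] 89.82
[281.1 179.3] [258.2 180.1] [ 467.1 -261.9] [ 468.4 -295.1] 92.28
[286.1 225.3] [284.8 169.8] [ 538.5 -256.8] [ 453.2 -256.2] 179.54
[290.6 199. ] [290.6 229.9] [ 497. -249.] [ 546.  -250.3] 178.5
[282.2 185.3] [283.4 242.4] [ 476.1 -260.6] [ 566.8 -261.9] 179.19
[409.7 253.2] [412.1 223.2] [584.8 -65.6] [534.7 -66.3] 0.75
[268.5 187.8] [271.6 235.7] [ 479.9 -280.8] [ 555.7 -279.6] 0.88
[362.8 259.2] [286.5 258.6] [ 595.4 -138.3] [ 594.5 -258. ] 89.57
[272.8 249.9] [274.2 274.1] [ 579.7 -278.9] [ 622.  -278.6] 0.45
[328.6 164.5] [351.1 164.2] [ 445.3 -193.3] [ 444.8 -161.2] 90.86
[266.9 154.8] [268.2 178.2] [ 431.7 -280.8] [ 465.5 -280.5] 0.39
[284.5 162.8] [327.8 162.7] [ 443.  -256.3] [ 442.8 -194.5] 90.17
[257.4 241.5] [254.6 190.2] [ 565.4 -302. ] [ 483.5 -301.3] 179.5
[284.9 261.5] [356.1 262. ] [ 599.6 -260.8] [ 600.3 -148.6] 89.65
[287.2 186.1] [287
[... 3823 characters left out ...]
201.3] [ 590.3 -247.8] [ 591.5 -160.8] 89.27
[371.5 254.8] [390.3 255.1] [ 455.8 -197.2] [ 456.2 -244.9] 90.52
[358.2 199.6] [388.6 200.7] [ 595.9 -161.8] [ 594.9 -240.3] 89.28
[344.  254.8] [328.6 254.6] [ 454.1 -127.5] [453.9 -88.4] 90.34
[403.6 207. ] [403.6 189.9] [ 579.7 -278.8] [ 624.1 -278.9] 179.9
[381.5 258.2] [396.6 258.7] [ 447.8 -222.6] [ 447.4 -260.8] 89.43
[387.4 256.6] [371.1 256.6] [ 452.1 -237.5] [ 451.2 -196.2] 91.24
[396.6 199.5] [356.9 197.8] [ 598.7 -260.8] [ 600.6 -158.4] 88.94
[356.1 257.1] [380.7 258.2] [ 449.1 -158.1] [ 447.9 -220.6] 88.91
[408.4 213.6] [408.4 245.7] [ 562.8 -291.2] [ 480.8 -291. ] 179.82
[329.4 256.1] [345.3 256.7] [450.1 -90.5] [ 449.5 -130.7] 89.1
```

Estimates:
- **Rack:** centreline about (0.516, 0.120), yaw about +1.45°.
- **Tray:** bar centre about (0.523, −0.3085), yaw about −0.7°.

Moving above the bar.

```bash
python3 - <<'E'
from h import *
print(shift([.523,-.3085,.11],3.1296))
E
```

```text
(array([ -83. , -104.9,  230.3]), 0.74)
```

{"name": "carry_out", "arguments": {"rows": [[[-0.01,-0.015,0.01,0],[-0.03,-0.037,0.03,0.3],[-0.05,-0.06,0.06,0.6],[-0.068,-0.085,0.09,0.7],[-0.08,-0.1,0.12,0.7],[-0.083,-0.105,0.15,0.7],[-0.083,-0.105,0.18,0.7],[-0.083,-0.105,0.205,0.7],[-0.083,-0.105,0.222,0.7],[-0.083,-0.105,0.23,0.7],[-0.083,-0.105,0.23,0.7]]], "grip": 0.036, "grip_force": 40}}

```text
clock: 5.28
position: [0.5222, -0.3087, 0.1089]
tool_rot: [3.141, -0.002, 3.13]
force: [-0.6, -0.9, 0.0]
grip_width: 0.0358
finger_force: 0.0
```

```bash
python3 - <<'E'
from h import *
np.set_printoptions(precision=4,suppress=True)
f=bot.grab_frame("wrist"); g=f["pixels"]
print(shift([.523,-.3085,.034],3.1296), bot.observe()["force"])
for z in(.052,):print(proj(f,[.523,-.3085,z]))
for q in bot.spot_point(f,"tray_handle")[:2]: print(q["conf"],q["position"],ray(f,q["position"],.052))
save(f,"w3")
E
```

```text
(array([-0.3,  0.6, 76.3]), -0.01) [-0.3362 -0.7828 -0.3633]
[322.2273 218.5174]
0.95 [320.5, 217.2] [ 0.522  -0.3097  0.052 ]
```

View pics/w3.png

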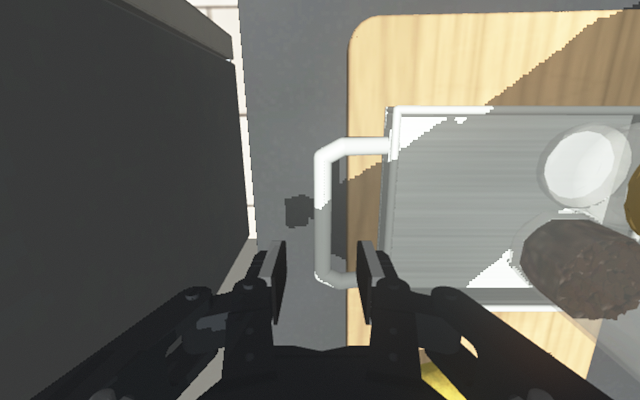

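The bar sits at col 322, rows 150–280, centred between the fingers, with the far finger clear of the tray wall at col 385. Descending.

{"name": "carry_out", "arguments": {"rows": [[[0,0.0,0.015,0],[0,0.0,0.035,0],[0,0.0,0.055,0],[0,0.0,0.068,0],[0,0.0,0.075,0],[0,0.0,0.075,0],[0,0.0,0.075,0]]]}}

```text
clock: 5.97
position: [0.5231, -0.3095, 0.0361]
tool_rot: [-3.141, 0.001, 3.129]
force: [-1.0, -0.4, 0.1]
grip_width: 0.0362
finger_force: 0.0
```

{"name": "carry_out", "arguments": {"rows": [[[0,0,0,0],[0,0,0,0],[0,0,0,0],[0,0,0,0],[0,0,0,0],[0,0,0,0]]], "grip": 0.005, "grip_force": 40}}

```text
clock: 6.47
position: [0.5234, -0.3092, 0.0365]
tool_rot: [-3.141, 0.001, 3.13]
force: [-1.4, 2.8, 8.1]
grip_width: 0.0106
finger_force: 39.1
```

```bash
python3 - <<'E'
from h import *
np.set_printoptions(precision=4,suppress=True)
s=bot.observe();print({k:s[k] for k in("position","tool_rot","force","moment","grip_width","finger_force")})
E
```

```text
{'position': array([ 0.5234, -0.3092,  0.0365]), 'tool_rot': array([-3.1414,  0.0014,  3.1296]), 'force': array([-1.4224,  2.8377,  8.1099]), 'moment': array([0.6344, 0.3128, 0.0265]), 'grip_width': 0.01061775841917146, 'finger_force': 39.05626952648163}
```

{"name": "carry_out", "arguments": {"rows": [[[0,0,-0.0005,0],[0,0,-0.0005,0],[0,0,-0.0005,0]]]}}

```text
clock: 6.72
position: [0.5232, -0.3092, 0.0365]
tool_rot: [-3.141, 0.001, 3.13]
force: [-0.7, 2.6, 7.9]
grip_width: 0.0104
finger_force: 39.8
```

{"name": "carry_out", "arguments": {"rows": [[[0,0,-0.001,0],[0,0,-0.0015,0],[0,0,-0.0015,0],[0,0,-0.0015,0]]]}}

```text
clock: 7.05
position: [0.5227, -0.3091, 0.0372]
tool_rot: [3.142, -0.0, 3.129]
force: [0.4, 0.0, -2.4]
grip_width: 0.0107
finger_force: 39.0
```

{"name": "carry_out", "arguments": {"rows": [[[0,0,0.0004,0],[0,0,0.0008,0],[0,0,0.0008,0],[0,0,0.0008,0]]]}}

```text
clock: 7.38
position: [0.5228, -0.3092, 0.0365]
tool_rot: [-3.142, -0.0, 3.129]
force: [-0.2, 1.4, -0.4]
grip_width: 0.0105
finger_force: 39.2
```

{"name": "carry_out", "arguments": {"rows": [[[0,0,0.0005,0],[0,0,0.0005,0],[0,0,0.0005,0],[0,0,0.0005,0]]]}}

```text
clock: 7.72
position: [0.5228, -0.3092, 0.0364]
tool_rot: [3.141, 0.0, 3.129]
force: [-1.7, 2.1, 8.8]
grip_width: 0.0104
finger_force: 40.1
```

{"name": "carry_out", "arguments": {"rows": [[[0,0.001,-0.0003,0],[-0.0001,0.004,-0.0003,-0.1],[-0.0003,0.008,-0.0003,-0.3],[-0.0005,0.013,-0.0003,-0.5],[-0.0007,0.018,-0.0003,-0.8],[-0.0009,0.023,-0.0003,-1.1],[-0.0011,0.028,-0.0003,-1.4],[-0.0013,0.032,-0.0003,-1.7],[-0.0015,0.036,-0.0003,-1.95],[-0.0017,0.038,-0.0003,-2.1],[-0.0018,0.039,-0.0003,-2.15],[-0.0018,0.039,-0.0003,-2.15]]]}}

```text
clock: 8.72
position: [0.5252, -0.2703, 0.0365]
tool_rot: [-3.141, 0.0, -3.116]
force: [1.4, -2.3, 3.4]
grip_width: 0.0106
finger_force: 39.6
```

```bash
cat > st.py <<'E'
from h import *
np.set_printoptions(precision=4,suppress=True)
s=bot.observe();print(*[(k,s[k]) for k in("position","tool_rot","force","moment")])
f=bot.grab_frame("top")
P=s["position"]; save(f,"t")
lsd=cv2.createLineSegmentDetector()
a=proj(f,[.43,P[1]-.02,.052]);b=proj(f,[.62,P[1]+.24,.052])
x0,x1=int(min(a[0],b[0])),int(max(a[0],b[0]));y0,y1=int(min(a[1],b[1])),int(max(a[1],b[1]))
g=cv2.cvtColor(f["pixels"],cv2.COLOR_RGB2GRAY)[y0:y1,x0:x1]
L=lsd.detect(cv2.resize(g,None,fx=3,fy=3,interpolation=cv2.INTER_CUBIC))[0][:,0]/3
for l in L:
    p=l[:2]+[x0,y0]-1/3;q=l[2:]+[x0,y0]-1/3
    if np.hypot(*(p-q))<20: continue
    A,B=ray(f,p,.052),ray(f,q,.052);d=B-A;print((A[:2]*1000).round(1),(B[:2]*1000).round(1),(np.degrees(np.arctan2(d[1],d[0]))%180).round(2))
E
python3 st.py
```

```text
('position', array([ 0.5252, -0.2703,  0.0365])) ('tool_rot', array([-3.1411,  0.0003, -3.1161])) ('force', array([ 1.4404, -2.2568,  3.419 ])) ('moment', array([-0.6512, -0.18  , -0.036 ]))
[594.9 -43.1] [445.3 -45.9] 1.11
[ 447.  -171.7] [ 447.5 -225.7] 90.45
```

{"name": "carry_out", "arguments": {"rows": [[[0,0.001,0,-0.2],[0,0.004,0,-0.3],[0,0.008,0,-0.3],[0,0.012,0,-0.3],[0,0.016,0,-0.3],[0,0.02,0,-0.3],[0,0.024,0,-0.3],[0,0.028,0,-0.3],[0,0.031,0,-0.3],[0,0.034,0,-0.3],[0,0.035,0,-0.3],[0,0.035,0,-0.3]]]}}

```text
clock: 9.77
position: [0.5243, -0.2353, 0.0364]
tool_rot: [-3.141, 0.0, -3.111]
force: [0.4, -3.7, 4.5]
grip_width: 0.0106
finger_force: 39.6
```

```bash
python3 st.py
```

```text
('position', array([ 0.5243, -0.2353,  0.0364])) ('tool_rot', array([-3.1412,  0.0003, -3.1109])) ('force', array([ 0.3728, -3.6924,  4.5136])) ('moment', array([-0.7825, -0.0694, -0.0114]))
[ 575. -220.] [ 618.7 -252.8] 143.14
[441.4 -14.1] [442.8 -65.7] 91.54
```

{"name": "carry_out", "arguments": {"rows": [[[0,0.001,0,0],[0,0.004,0,0],[-0.0001,0.008,0,0],[-0.0001,0.012,0,0],[-0.0001,0.016,0,0],[-0.0002,0.02,0,0],[-0.0002,0.024,0,0],[-0.0002,0.028,0,0],[-0.0003,0.031,0,0],[-0.0003,0.034,0,0],[-0.0003,0.035,0,0],[-0.0003,0.035,0,0]]]}}

```text
clock: 10.82
position: [0.5234, -0.2004, 0.0364]
tool_rot: [-3.141, 0.0, -3.111]
force: [1.3, -4.5, 5.1]
grip_width: 0.0103
finger_force: 39.7
```

```bash
python3 st.py
```

```text
('position', array([ 0.5234, -0.2004,  0.0364])) ('tool_rot', array([-3.1412,  0.0003, -3.1111])) ('force', array([ 1.3324, -4.4605,  5.1266])) ('moment', array([-0.8621, -0.1026, -0.0298]))
[ 577.6 -173.8] [ 629.6 -212.9] 143.11
[534.8  25.3] [457.8  24.4] 0.63
[ 596.4 -218.5] [ 549.7 -182.3] 142.17
[441.   20.8] [442.6 -64.4] 91.07
```

```bash
python3 -c "
import cv2
g=cv2.imread('pics/t.png')[185:270,195:400];cv2.imwrite('pics/t1.png',cv2.resize(g,None,fx=3.9,fy=3.9,interpolation=cv2.INTER_CUBIC))"
```

```text
(no output)
```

View pics/t1.png

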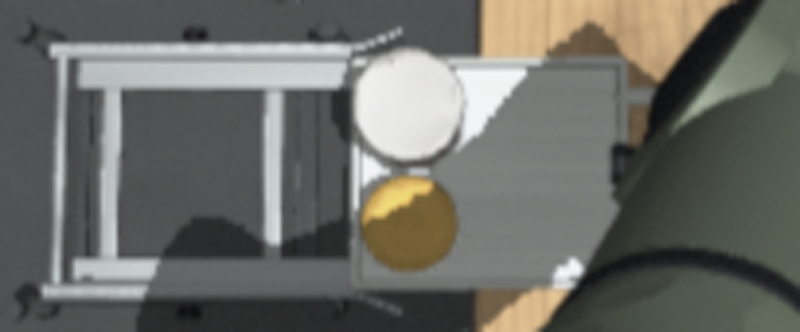

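The tray front (col 352 of the crop, rows 60–289) is at the flared mouth, nearly centred between the flanges (rows 43–57 and 287–300). I check the lateral offset by intensity profile.

```bash
python3 - <<'E'
from h import *
np.set_printoptions(precision=1,suppress=True)
f=bot.grab_frame("top"); g=cv2.cvtColor(f["pixels"],cv2.COLOR_RGB2GRAY)
for c in(272,278,289,292,296,330): print(c,g[192:206,c],g[250:268,c])
for r in(199,200,255,257,259): print(r,(ray(f,(289,r),.052)*1000)[:2],(ray(f,(278,r),.059)*1000)[:2])
E
```

```text
272 [ 81  82  80  97 182 218 204 171 159 200 206 207 209 210] [ 49  78  99 102 103 103 103 100 100  97  86  64  45  43  44  43  44  44]
278 [ 84  85  75  80 176 218 206 173 161 201 208 208 209 211] [ 49  77  99 102 104 104 103 101  98  97  83  59  46  43  45  44  42  43]
289 [ 82  81  89 136 147 101  83 119 148 155 189 224 234 238] [120 126 128 129 130 127 118 112 105  79  59  72  67  48  45  44  44  45]
292 [ 81  96 159 163  88  73  92 147 189 210 228 236 237 236] [ 90  91 103 122 129 128 118 114 106  76  50  58  84  83  54  45  45  46]
296 [118 139 118  79  80 116 166 199 220 230 233 233 233 234] [ 97  93  90  91 108 124 119 115 108  76  47  44  50  69  81  70  47  43]
330 [190 190 189 188 186 186 186 191 206 186 180 193 141 124] [127 126 126 127 126 125 117 114 114 118 159 188 189 190 191 191 191 191]
199 [593.2  16.1] [591.6  43.7]
200 [590.6  16.1] [589.1  43.6]
255 [450.7  11.7] [450.2  38.8]
257 [445.7  11.6] [445.2  38.7]
259 [440.6  11.4] [440.2  38.5]
```

{"name": "carry_out", "arguments": {"rows": [[[-0.0002,0.001,0,0],[-0.0004,0.003,0,0],[-0.0006,0.006,0,0],[-0.0008,0.009,0,0],[-0.001,0.012,0,0],[-0.0012,0.015,0,0],[-0.0014,0.018,0,0],[-0.0015,0.021,0,0],[-0.0015,0.024,0,0],[-0.0015,0.026,0,0],[-0.0015,0.027,0,0],[-0.0015,0.027,0,0]]]}}

```text
clock: 11.92
position: [0.5242, -0.1737, 0.0365]
tool_rot: [-3.141, 0.0, -3.111]
force: [0.2, -5.8, 5.2]
grip_width: 0.0105
finger_force: 39.8
```

```bash
python3 - <<'E'
from h import *
np.set_printoptions(precision=3,suppress=True)
s=bot.observe();print(*[(k,s[k]) for k in("position","force","moment")])
f=bot.grab_frame("top"); g=cv2.cvtColor(f["pixels"],cv2.COLOR_RGB2GRAY)
for c in(275,280,284,300,318): print(c,g[192:206,c],g[250:268,c])
E
```

```text
('position', array([ 0.524, -0.174,  0.037])) ('force', array([ 0.171, -5.816,  5.24 ])) ('moment', array([-1.23 , -0.187, -0.016]))
275 [ 66  50  45  80 174 215 205 176 159 182 156 132 160 205] [115 115 116 117 117 117 117 111 103  96  86  64  45  41  41  40  41  43]
280 [ 87  85  70  86 185 220 188 178 198 221 232 235 235 235] [ 97 109 123 129 129 127 118 111 105  98  91  70  47  42  42  39  37  42]
284 [ 81  80  69  73 150 193 193 192 213 230 231 231 231 231] [ 95  91  90 104 120 125 119 115 105  92  86  62  36  35  39  45  44  43]
300 [ 84  84  84  83  83  82  96 172 205 168 195 222 195 196] [123 126 127 128 128 125 118 111  91  55  44  44  44  45  43  45  44  43]
318 [123 123 124 125 127 129 135 187 202 174 217 232 202 150] [126 125 127 128 125 115 107 111 104  95  94 102 142 173 168 146 109  73]
```

{"name": "carry_out", "arguments": {"rows": [[[-0.0001,0.001,0,0],[-0.0002,0.003,0,0],[-0.0003,0.006,0,0],[-0.0004,0.009,0,0],[-0.0005,0.012,0,0],[-0.0005,0.015,0,0],[-0.0005,0.018,0,0],[-0.0005,0.021,0,0],[-0.0005,0.024,0,0],[-0.0005,0.026,0,0],[-0.0005,0.027,0,0],[-0.0005,0.027,0,0]]]}}

```text
clock: 12.97
position: [0.5241, -0.1472, 0.0368]
tool_rot: [-3.14, 0.001, -3.112]
force: [1.1, -9.8, 10.2]
grip_width: 0.0104
finger_force: 40.2
```

```bash
cat > e.py <<'E'
from h import *
np.set_printoptions(precision=3,suppress=True)
s=bot.observe();print(*[(k,s[k]) for k in("position","force","moment")])
f=bot.grab_frame("top"); g=cv2.cvtColor(f["pixels"],cv2.COLOR_RGB2GRAY)
import sys
for c in map(int,sys.argv[1:]): print(c,g[194:206,c],g[252:264,c])
E
python3 e.py 270 303 312
```

```text
('position', array([ 0.524, -0.147,  0.037])) ('force', array([ 1.125, -9.822, 10.233])) ('moment', array([-1.803, -0.121, -0.017]))
270 [ 80  97 176 210 191 194 216 227 229 229 230 230] [117 129 127 117 108 106 101  97  86  64  45  42]
303 [ 82  82  82  84 114 190 200 183 228 241 242 242] [126 128 125 115 110 105  76  48  44  40  37  30]
312 [ 81  82  82  83 106 174 178 115 115 121 122 122] [64 48 36 22 27 37 44 50 56 58 58 58]
```

{"name": "carry_out", "arguments": {"rows": [[[0,0.001,-0.0002,0],[0,0.003,-0.0004,0],[0,0.005,-0.0006,0],[0,0.007,-0.0008,0],[0,0.009,-0.001,0],[0,0.01,-0.001,0],[0,0.01,-0.001,0]]]}}

```text
clock: 13.6
position: [0.5239, -0.1373, 0.0378]
tool_rot: [-3.14, 0.001, -3.112]
force: [1.0, -7.0, 11.4]
grip_width: 0.0105
finger_force: 40.3
```

{"name": "carry_out", "arguments": {"rows": [[[0,0,-0.0003,0],[0,0,-0.0006,0],[0,0,-0.0008,0],[0,0,-0.0008,0],[0,0,-0.0008,0]]]}}

```text
clock: 14.02
position: [0.5233, -0.1364, 0.038]
tool_rot: [-3.141, -0.0, -3.111]
force: [0.6, -5.1, 1.7]
grip_width: 0.0103
finger_force: 39.4
```

{"name": "carry_out", "arguments": {"rows": [[[0,0.001,0.0002,0],[0,0.003,0.0003,0],[0,0.005,0.0003,0],[0,0.007,0.0003,0],[0,0.009,0.0003,0],[0,0.011,0.0003,0],[0,0.012,0.0003,0],[0,0.012,0.0003,0]]]}}

```text
clock: 14.68
position: [0.523, -0.1242, 0.0378]
tool_rot: [-3.142, -0.0, -3.111]
force: [1.0, -3.0, 2.2]
grip_width: 0.0103
finger_force: 39.5
```

```bash
python3 e.py 262 300 308
```

```text
('position', array([ 0.523, -0.124,  0.038])) ('force', array([ 1.044, -2.957,  2.237])) ('moment', array([-0.908, -0.119, -0.025]))
262 [ 81  87 129 171 189 205 219 222 221 222 222 222] [ 97 114 125 116 105 104 101  98  87  64  44  42]
300 [ 84  84  82  82 103 184 204 170 197 192 140 122] [46 37 22 25 34 41 53 57 61 61 59 60]
308 [ 76  63  45  44  60  96 110 100 111 121 122 121] [24 28 40 52 64 66 64 67 73 78 80 80]
```

{"name": "carry_out", "arguments": {"rows": [[[-0.0001,0.001,0,0],[-0.0001,0.003,0.0001,0],[-0.0001,0.005,0.0002,0],[-0.0001,0.007,0.0003,0],[-0.0001,0.009,0.0003,0],[-0.0001,0.011,0.0003,0],[-0.0001,0.012,0.0003,0],[-0.0001,0.012,0.0003,0]]]}}

```text
clock: 15.4
position: [0.5228, -0.1123, 0.0375]
tool_rot: [-3.141, -0.0, -3.111]
force: [0.0, -4.5, 2.9]
grip_width: 0.0103
finger_force: 39.6
```

{"name": "carry_out", "arguments": {"rows": [[[-0.0001,0.001,0,0],[-0.0001,0.003,0.0001,0],[-0.0001,0.005,0.0002,0],[-0.0001,0.007,0.0003,0],[-0.0001,0.009,0.0004,0],[-0.0001,0.011,0.0005,0],[-0.0001,0.012,0.0005,0],[-0.0001,0.012,0.0005,0]]]}}

```text
clock: 16.07
position: [0.5226, -0.1005, 0.0371]
tool_rot: [-3.141, 0.0, -3.111]
force: [1.2, -5.1, 4.4]
grip_width: 0.0103
finger_force: 39.6
```

{"name": "carry_out", "arguments": {"rows": [[[-0.0001,0.001,0,0],[-0.0001,0.003,0.0001,0],[-0.0001,0.005,0.0002,0],[-0.0001,0.007,0.0002,0],[-0.0001,0.009,0.0002,0],[-0.0001,0.011,0.0002,0],[-0.0001,0.012,0.0002,0],[-0.0001,0.012,0.0002,0]]]}}

```text
clock: 16.73
position: [0.5223, -0.0884, 0.0369]
tool_rot: [-3.141, 0.0, -3.111]
force: [0.3, -5.0, 4.1]
grip_width: 0.0108
finger_force: 39.6
```

```bash
python3 e.py 255 290 300
```

```text
('position', array([ 0.522, -0.088,  0.037])) ('force', array([ 0.344, -5.04 ,  4.099])) ('moment', array([-1.182, -0.037, -0.041]))
255 [ 81  94 163 189 180 204 211 210 209 210 210 210] [ 88  95 111 113 105 105 102  97  87  64  45  43]
290 [ 94 154 158  91  87 116 121 102 109 120 121 122] [25 27 41 62 76 77 80 81 81 82 81 80]
300 [ 44  44  44  45  61  96 108 100 110 121 122 116] [27 29 36 51 71 84 85 86 85 85 86 89]
```

{"name": "carry_out", "arguments": {"rows": [[[-0.0001,0.001,0,0],[-0.0001,0.003,0,0],[-0.0001,0.005,0.0001,0],[-0.0001,0.007,0.0001,0],[-0.0001,0.009,0.0002,0],[-0.0001,0.012,0.0002,0],[-0.0001,0.014,0.0002,0],[-0.0001,0.015,0.0002,0],[-0.0001,0.015,0.0002,0]]]}}

```text
clock: 17.53
position: [0.522, -0.0736, 0.0368]
tool_rot: [-3.141, 0.0, -3.111]
force: [0.9, -5.7, 6.0]
grip_width: 0.0104
finger_force: 39.8
```

{"name": "carry_out", "arguments": {"rows": [[[0,0.001,0,0],[0,0.003,-0.0001,0],[0,0.005,-0.0002,0],[0,0.007,-0.0002,0],[0,0.009,-0.0002,0],[0,0.012,-0.0002,0],[0,0.014,-0.0002,0],[0,0.015,-0.0002,0],[0,0.015,-0.0002,0]]]}}

```text
clock: 18.28
position: [0.5212, -0.058, 0.0366]
tool_rot: [3.141, -0.001, -3.111]
force: [-0.7, -1.6, 0.3]
grip_width: 0.0104
finger_force: 39.2
```

```bash
python3 - <<'E'
from h import *
f=bot.grab_frame("top");g=f["pixels"][185:270,195:400];cv2.imwrite('pics/t2.png',cv2.cvtColor(cv2.resize(g,None,fx=3.9,fy=3.9,interpolation=cv2.INTER_CUBIC),cv2.COLOR_RGB2BGR))
f=bot.grab_frame("scene");g=f["pixels"][120:300,180:460]
cv2.imwrite('pics/s2.png',cv2.cvtColor(cv2.resize(g,None,fx=2.8,fy=2.8,interpolation=cv2.INTER_CUBIC),cv2.COLOR_RGB2BGR))
E
```

```text
(no output)
```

View pics/t2.png

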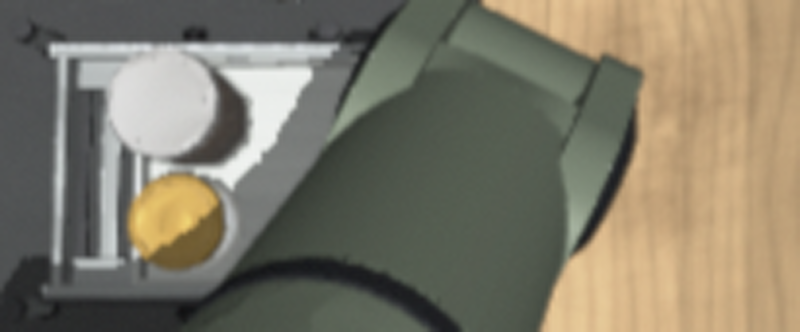

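View pics/s2.png

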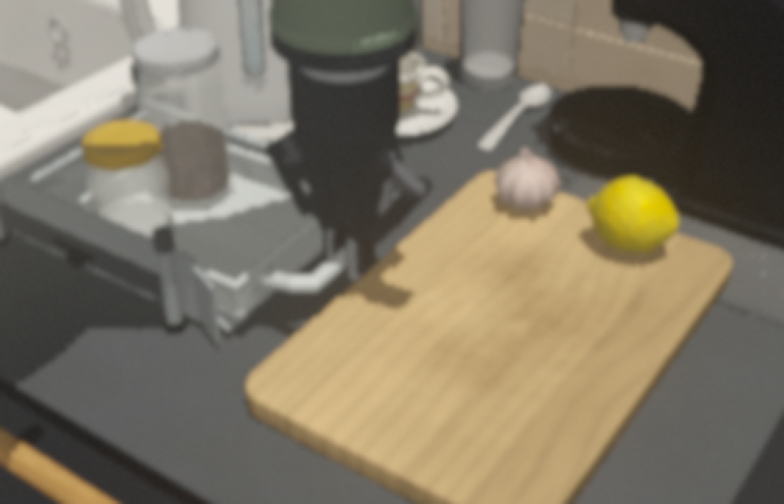

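The tray is off the board and between the runners with both jars upright (t2: grey (165,105), yellow (175,222)). s2 shows the bar just past the board's edge. Pushing on by feel.

{"name": "carry_out", "arguments": {"rows": [[[0,0.001,0.0002,0],[0,0.003,0.0004,0],[0,0.005,0.0005,0],[0,0.007,0.0005,0],[0,0.009,0.0005,0],[0,0.01,0.0005,0],[0,0.01,0.0005,0]]]}}

```text
clock: 18.97
position: [0.5211, -0.0482, 0.0363]
tool_rot: [-3.142, -0.0, -3.111]
force: [1.1, -3.6, 0.6]
grip_width: 0.0109
finger_force: 39.3
```

{"name": "carry_out", "arguments": {"rows": [[[0,0.001,0.0002,0],[0,0.003,0.0005,0],[0,0.005,0.0008,0],[0,0.007,0.0008,0],[0,0.009,0.0008,0],[0,0.01,0.0008,0],[0,0.01,0.0008,0]]]}}

```text
clock: 19.55
position: [0.5213, -0.0389, 0.0359]
tool_rot: [-3.141, 0.001, -3.112]
force: [0.2, -7.0, 8.8]
grip_width: 0.0101
finger_force: 40.1
```

{"name": "carry_out", "arguments": {"rows": [[[0,0.001,-0.0002,0],[0,0.003,-0.0004,0],[0,0.005,-0.0004,0],[0,0.007,-0.0004,0],[0,0.009,-0.0004,0],[0,0.01,-0.0004,0],[0,0.01,-0.0004,0]]]}}

```text
clock: 20.13
position: [0.5204, -0.0277, 0.0358]
tool_rot: [3.141, -0.0, -3.11]
force: [1.0, -0.2, -1.7]
grip_width: 0.0103
finger_force: 39.2
```

{"name": "carry_out", "arguments": {"rows": [[[0,0.001,0.0002,0],[0,0.0025,0.0003,0],[0,0.004,0.0004,0],[0,0.0055,0.0004,0],[0,0.007,0.0004,0],[0,0.007,0.0004,0]]]}}

```text
clock: 20.63
position: [0.5204, -0.0212, 0.0356]
tool_rot: [-3.141, 0.0, -3.111]
force: [0.5, -4.3, 1.6]
grip_width: 0.0106
finger_force: 39.5
```

{"name": "carry_out", "arguments": {"rows": [[[0,0.001,0,0],[0,0.002,0.0001,0],[0,0.003,0.0001,0],[0,0.004,0.0001,0],[0,0.005,0.0001,0],[0,0.005,0.0001,0]]]}}

```text
clock: 21.13
position: [0.5202, -0.0163, 0.0355]
tool_rot: [-3.141, 0.0, -3.111]
force: [0.9, -4.7, 1.0]
grip_width: 0.0103
finger_force: 39.4
```

{"name": "carry_out", "arguments": {"rows": [[[0,0.001,0,0],[0,0.002,0.0001,0],[0,0.003,0.0001,0],[0,0.004,0.0001,0],[0,0.005,0.0001,0],[0,0.005,0.0001,0]]]}}

```text
clock: 21.63
position: [0.5196, -0.0121, 0.0351]
tool_rot: [-3.141, -0.001, -3.112]
force: [-1.7, -9.2, -1.9]
grip_width: 0.0102
finger_force: 39.3
```

{"name": "carry_out", "arguments": {"rows": [[[0,0,0.0005,0],[0,0.0,0.001,0],[0,0.0,0.0013,0],[0,0.0,0.0013,0]]]}}

```text
clock: 21.97
position: [0.5196, -0.0121, 0.0339]
tool_rot: [-3.141, -0.001, -3.112]
force: [-0.8, -8.7, -1.6]
grip_width: 0.0103
finger_force: 39.4
```

{"name": "carry_out", "arguments": {"rows": [[[0,0,0.0005,0],[0,0.0,0.001,0],[0,0.0,0.0014,0],[0,0.0,0.0018,0],[0,0.0,0.002,0],[0,0.0,0.002,0]]]}}

```text
clock: 22.47
position: [0.5197, -0.0122, 0.0319]
tool_rot: [-3.141, -0.0, -3.112]
force: [-1.7, -9.7, -1.4]
grip_width: 0.0104
finger_force: 39.4
```

{"name": "carry_out", "arguments": {"rows": [[[0,-0.0003,0.0003,0],[0,-0.0006,0.0006,0],[0,-0.0008,0.0009,0],[0,-0.0008,0.001,0],[0,-0.0008,0.001,0]]]}}

```text
clock: 22.88
position: [0.5197, -0.0122, 0.0316]
tool_rot: [3.141, -0.0, -3.111]
force: [-6.6, -4.4, 18.2]
grip_width: 0.0105
finger_force: 41.3
```

The tray has dropped exactly 5 mm below board level, so it is on the ledges. Next I relieve the force, then release.

{"name": "carry_out", "arguments": {"rows": [[[0,0,-0.0004,0],[0,0,-0.0008,0],[0,0,-0.0008,0],[0,0,-0.0008,0]]]}}

```text
clock: 23.22
position: [0.5197, -0.0122, 0.0318]
tool_rot: [-3.141, -0.001, -3.111]
force: [-1.2, -5.2, 1.3]
grip_width: 0.0103
finger_force: 39.6
```

{"name": "carry_out", "arguments": {"rows": [[[0,0,0,0],[0,0,0,0],[0,0,0,0],[0,0,0,0],[0,0,0,0],[0,0,0,0]]], "grip": 0.032}}

```text
clock: 23.72
position: [0.52, -0.0119, 0.0318]
tool_rot: [3.141, -0.0, -3.111]
force: [-0.9, 0.2, -0.4]
grip_width: 0.032
finger_force: 0.0
```

{"name": "carry_out", "arguments": {"rows": [[[0,0,-0.005,0],[0,0,-0.015,0],[0,0,-0.03,0],[0,0,-0.055,0],[0,0,-0.085,0],[0,0,-0.12,0],[0,0,-0.155,0],[0,0,-0.19,0],[0,-0.02,-0.22,0],[0,-0.04,-0.24,0],[0,-0.05,-0.25,0],[0,-0.05,-0.25,0]]]}}

```text
clock: 24.72
position: [0.522, -0.0644, 0.2844]
tool_rot: [-3.142, 0.004, -3.114]
force: [0.4, -0.3, -0.0]
grip_width: 0.0319
finger_force: 0.0
```

```bash
python3 - <<'E'
from h import *
print(bot.observe()["position"],bot.observe()["force"])
f=bot.grab_frame("wrist"); save(f,"w4")
for k,z in dict(tray=.017,tray_handle=.047,tray_heel=.017,yellow_lid_jar=.021,grey_lid_jar=.021).items():
    for q in bot.spot_point(f,k)[:1]: print(k,q["conf"],ray(f,q["position"],z).round(4))
E
```

```text
[ 0.52195338 -0.06435375  0.28438883] [ 0.40282194 -0.29370934 -0.03634772]
tray 0.64 [0.5134 0.121  0.017 ]
tray_handle 0.74 [ 0.5213 -0.0154  0.047 ]
tray_heel 0.73 [0.5168 0.0332 0.017 ]
yellow_lid_jar 0.74 [0.479  0.1683 0.021 ]
grey_lid_jar 0.95 [0.5499 0.1713 0.021 ]
```

View pics/w4.png

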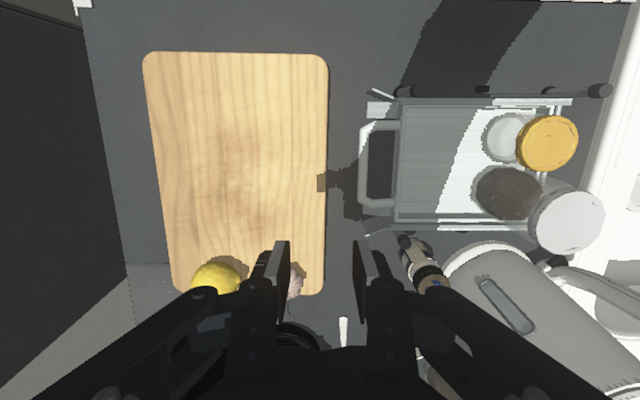

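The tray sits between the runners with its rear wall (col 395) just inside the lips (cols 370–392). Both jars are standing, the bystanders are in place and the gripper is clear. Handing in.

```bash
python3 -c "
from workcell import bot
print(bot.job_done())"
```

```text
the job is handed in; nothing more can be done
None
```

The tray is in the rack, against the back stop and down behind the lips, with both jars standing and the gripper clear; I handed the job in at about 25 s, and no verdict came back.

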